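# Fit the insert plate in the microscope stage and load two culture dishes

### The arm

A 7-joint arm with a two-finger parallel gripper is mounted at the origin on the work surface. World frame = base frame: x ahead of the robot, y to its left, z up, the work surface at z = 0. Lengths are in m, angles in rad, forces in N, time in s.
With the tool pointing down it reaches from about 0.425 to 0.95 m from the base axis. Payload 16.7 kg.
Tool frame: the origin (TCP) lies at the very end of the fingers, on their centre line; the grasp point (between the pads) lies 19 mm behind it; z points along the fingers, x is the direction in which the jaws open and shut, and the axes are right-handed (so a half turn about z gives the same grasp; the last joint's range is limited). The gripper opens to 94 mm and grips with 3 to 60 N. Pads are 16 mm wide; open, the fingers measure 119 mm over their backs; the gripper's body (75 mm by 177 mm) begins 78 mm behind the grasp point.
Start: joints at [-1.373, 0.426, 0.074, 1.606, -0.034, 1.111, -0.067], TCP at [0.23, 0.635, 0.205] pointing down, gripper open.
Joint ranges: [-2.85, 2.85], [-0.5, 2.14], [-1.23, 1.37], [0.21, 2.46], [-1.02, 4.16], [0.16, 2.05], [-2.73, 2.73]. Speed limits (rad/s): [1.89, 1.89, 2.39, 2.39, 3.01, 3.01, 3.01].

### API

Orientations are given as [roll, pitch, yaw] about the fixed x, y, z axes, in that order (R = Rz(yaw) Ry(pitch) Rx(roll)).
In Python, from rig import readout, snapshot, ctrl gives the robot as it stands.
- The arm moves only by the tool apply_moves, never from a script. Its argument "motion" is a list of rows, each a list of 2 entries, a list of its own where there are three numbers: the shift along the tool's x, y, z in cm, then the turn about the tool's z in rad. In form: [[[tx, ty, tz], twist], ...]. A call has 1 to 5 rows; each row is the pose to reach, as a shift and turn from the pose commanded when the call began, along the tool's axes at that moment; what a row does not reach only later rows make up. A row lasts 1/12 s, in which the tool goes at most 41.7 mm and 7.16 degrees, less where a joint would pass 70% of its speed; a pose out of reach is approached as far as the arm can. A call with a gripper value outside its range is refused whole. "grip" is the closure, from 0 (fully open) to 1 (shut), set as the call begins (left out, the last holds). The fingers move at their own pace and stop on an object; the grip force is fixed at half the most. Time passes only in rows, so rows that repeat a pose let the fingers close. It gives the time, the measured TCP pose, the force and the opening at its end, in the units of the state.
- readout.sense(): the state, without advancing time (a new reading comes with each control period).
- snapshot(name): name is "scene" or "side" or "wrist"; returns a dict with "frame" (480x640x3 uint8, red, green, blue), "z_map" (480x640 float32, m along the optical axis (not along the pixel's ray), 0 where there is no reading), "fx", "fy", "cx", "cy" (pixels), "view" (4x4, takes a point from world to camera coordinates); the wrist camera has in their place "mount" (4x4, takes a point from camera to tool coordinates, whose origin is the TCP and whose axes are the tool frame's). Camera axes: x right, y down, z forward; pixel columns grow to the right and rows downward; lengths in m; the calibration is good to about 2 mm. A picture is of the moment at which its call begins: read the wrist's pose just before it.
- ctrl.close_job(): hands the job in, once; it reports no verdict.
The state is a dict: "t": time; "q": joint angles; "joint_vel": joint speeds; "joint_efforts": joint torques, N m; "tcp_pos": TCP position; "orientation": TCP orientation; "force": force on the tool from outside, world axes, zero at the start; "wrist_torque": the same for the moment, N m; "width": opening from 0.0 (shut) to 1.0 (fully open).
Only numpy, scipy, OpenCV 4.12 (cv2) and the standard library are available. Lean on these libraries where they do the work, as an engineer would, in place of code of your own. Each camera call takes 0.05 s, during which the arm holds its last target. There are 200 camera calls.

### The job

Fit the aluminium insert plate (it fits either way round) into the recess of the black microscope stage and press it down at both ends until it snaps under both spring catches and lies level on the glass. Then set the round and the rectangular grey-lidded dish into the openings of the seated plate that match their shapes, flat on the glass. Keep both dishes upright all the time and leave everything else on the bench where it is.

Things in the scene. Friction and masses are not known exactly. Their poses are not given: they have to be found in the camera images.
- stage: Fixed black block, 150 (x) x 260 (y) x 50 mm tall. Origin at the centre of its underside on the bench, z up, y along its length. A recess 106 (x) x 204 (y) mm, 8 mm deep, is centred in its top: edges chamfered 3 mm, glass floor 42 mm above the bench. A spring catch in each end.
- catch_a (a point): Tip of the sprung steel wedge at the recess's +y end: 26 mm wide in x, its top 12 mm above the block, its tip over the recess, 97 mm from the centre. A plate laid on both wedges rests about 15 mm above its seat; 5 to 9 N down on an end drives the wedge back until it snaps over the plate's top edge and holds it.
- catch_b (a point): The same at the -y end. At both ends two aluminium cheeks flank the wedge (|x| 16 to 30 mm in the stage frame): end stops for the plate, inner faces 102 mm from the centre, 24 mm tall above the block, their tops splayed outward as a lead-in.
- seat (a point): Centre of the glass floor of the recess, 42 mm above the bench; axes as the stage. The seated insert's origin belongs here.
- insert: Loose aluminium plate, 100 (x) x 200 (y) x 8 mm, 0.28 kg, flat on the bench at any yaw. Origin at the centre of its underside, z up. On its middle a grip rib, 60 (x) x 12 (y) mm, top 30 mm above the origin: take it across the 12 mm. Through-openings: round at y = +48 mm, rectangular at y = -48 mm; flat land for pressing at |y| = 86 to 100 mm. Seats as well turned by half a turn.
- round_opening (a point): Centre of the insert's round opening, 67 mm diameter, upper edge chamfered 3 mm, at the height of the plate's underside; axes as the insert.
- rect_opening (a point): Centre of the insert's rectangular opening, 55 (x) x 71 (y) mm, upper edge chamfered 3 mm, at the height of the plate's underside; axes as the insert.
- round_dish: Loose round lidded culture dish (lid fixed), clear with a grey lid, 60 mm diameter, 28 mm tall, 60 g. Origin at the centre of its underside, z up.
- rect_dish: Loose rectangular lidded culture dish (lid fixed), clear with a grey lid, 48 (x) x 64 (y) mm, 28 mm tall, 60 g. Origin at the centre of its underside, z up. It can go in turned by half a turn.
- well_plate: Bystander: clear multi-well plate, 85 x 127 x 18 mm, origin at the centre of its underside.
- large_petri: Bystander: flat clear petri dish, 90 mm diameter, 16 mm tall, origin at the centre of its underside.
- media_bottle: Bystander: upright clear bottle with blue cap, 56 mm diameter, 120 mm tall, origin at the centre of its underside.
- tip_box: Bystander: grey pipette-tip box, 85 x 120 x 58 mm, origin at the centre of its underside.
- marker: Bystander: marker pen lying down, 130 mm long along its x, 13 mm thick, origin under its middle.
There are look-alikes about, which are no part of the job. Leave any green or red look-alike of the rect_dish alone.

How it is judged:
By the outcome, as a careful person would: the job done as asked, in the order asked, and still so for the second after the job is handed in, with the robot touching nothing.
It also fails if it takes over 72 s, if anything falls off the work surface, if the arm or the gripper's body presses on something with over 40 N, if the wrist force passes 120 N, or if a joint passes its speed limit or range.

## Working session

There is one attempt and no reset: what is moved stays moved. The work goes in short steps, Python scripts to look and compute and a tool call to move; the robot and the scene stay as the last step left them, time stands still between calls to the robot, and variables do not carry over. Pictures are saved under pics/ and viewed, about 8 in all and at most 12, crops included, and the job is handed in when it is done.

Besides the shell and the picture viewer there is one more tool, called after "Call:" in YAML: its name, and indented under it one key for each argument. apply_moves: Moves the arm, as the interface text tells. Its arguments: {"type":"object","properties":{"motion":{"type":"array"},"grip":{"type":"number"}},"required":["motion"]}

```bash
ls; mkdir -p pics; cat > h.py <<'E'
import numpy as np, cv2
from rig import readout, snapshot, ctrl
from scipy.spatial.transform import Rotation as R
def snap(n):
    s=readout.sense(); d=snapshot(n)
    if n=="wrist":
        T=np.eye(4);T[:3,:3]=R.from_euler('xyz',s['orientation']).as_matrix();T[:3,3]=s['tcp_pos']
        d['c2w']=T@d['mount']
    else: d['c2w']=np.linalg.inv(d['view'])
    return d
def ray(d,uv,z):
    uv=np.atleast_2d(np.array(uv,float)); M=d['c2w']
    r=np.c_[(uv[:,0]-d['cx'])/d['fx'],(uv[:,1]-d['cy'])/d['fy'],np.ones(len(uv))]@M[:3,:3].T
    o=M[:3,3]; return o+r*((z-o[2])/r[:,2])[:,None]
def cloud(d):
    v,u=np.mgrid[0:480,0:640]; z=d['z_map']
    p=np.stack([(u-d['cx'])/d['fx']*z,(v-d['cy'])/d['fy']*z,z],-1)
    w=p@d['c2w'][:3,:3].T+d['c2w'][:3,3]; w[z<=0]=np.nan; return w
def save(d,n,box=None,s=1):
    im=d['frame'][...,::-1]
    if box: im=im[box[1]:box[3],box[0]:box[2]]
    cv2.imwrite('pics/'+n+'.png',cv2.resize(im,None,fx=s,fy=s))
E
python3 - <<'E'
from h import *
print(readout.sense())
for n in("scene","side"):
    d=snap(n); np.savez(n+'.npz',**d); save(d,n+'0'); print(n,d['c2w'].round(3).tolist(),d['fx'])
E
```

```text
pics
{'t': 0.0, 'q': array([-1.3724783 ,  0.42670088,  0.07386457,  1.60664611, -0.03413664,
        1.11081491, -0.06712361]), 'joint_vel': array([ 3.53268634e-04, -5.38842874e-04, -2.47603579e-03, -3.77216256e-05,
        4.62054469e-04,  4.12152208e-04, -9.20401604e-04]), 'joint_efforts': array([ 8.70453223e-04, -9.35829878e+01,  3.66831064e+00, -4.54210031e+01,
       -4.85134288e-02,  1.94891699e-02,  3.68545386e-05]), 'tcp_pos': array([0.22994162, 0.63413039, 0.20477954]), 'orientation': array([3.14152497e+00, 1.30782115e-03, 1.22289304e+00]), 'force': array([-0.35928557,  0.23222787, -0.0746376 ]), 'wrist_torque': array([ 0.04295167,  0.01437166, -0.00275768]), 'width': 1.001392354722307}
scene [[0.684, 0.439, -0.583, 1.203], [0.73, -0.392, 0.56, -0.72], [0.017, -0.808, -0.589, 0.776], [0.0, 0.0, 0.0, 1.0]] 518.3902783496059
side [[0.878, -0.27, 0.395, 0.088], [-0.479, -0.497, 0.724, -0.784], [0.001, -0.825, -0.566, 0.656], [0.0, 0.0, 0.0, 1.0]] 481.0969421264481
```

View pics/scene0.png

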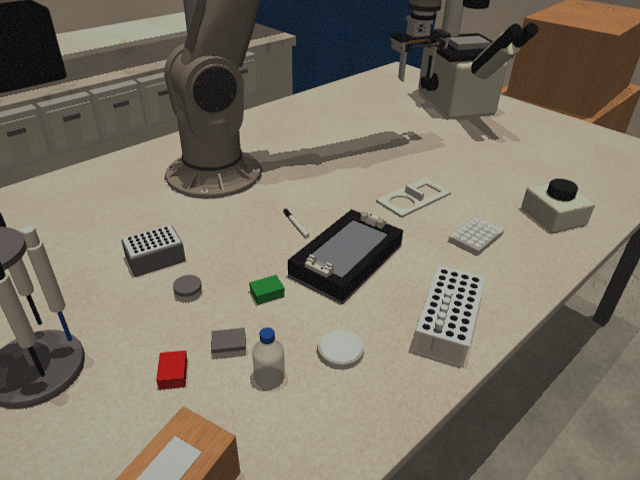

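View pics/side0.png

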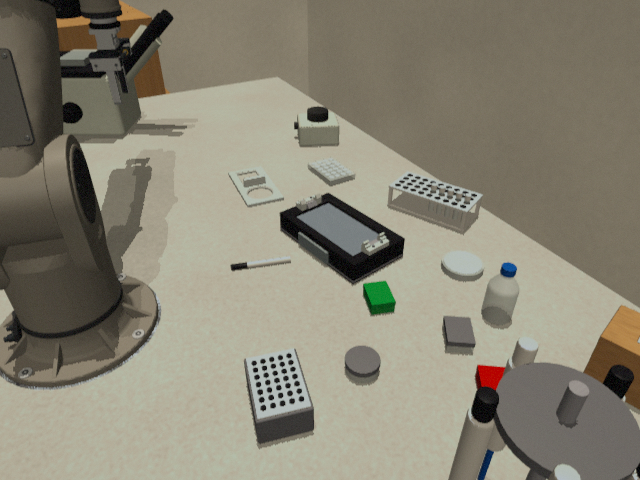

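Scene view: insert at (413,197); stage at (347,253). Candidates for the round dish: grey disc (187,288); the white petri (341,348) is larger and flat. For the rect dish: grey (228,342); green (266,290) and red (172,369) are look-alikes. For the insert: only (413,197), since the white well plate at (476,235) is a bystander. I choose the grey ones by the description.

```bash
cat > m.py <<'E'
from h import *
def rects(d,box,lo,hi):
    w=cloud(d); m=((w[...,2]>lo)&(w[...,2]<hi)); k=np.zeros_like(m); k[box[1]:box[3],box[0]:box[2]]=1; m&=k
    n,l,st,_=cv2.connectedComponentsWithStats(m.astype(np.uint8))
    i=1+st[1:,4].argmax(); p=w[l==i]
    r=cv2.minAreaRect((p[:,:2]*1000).astype(np.float32))
    return r,np.median(p[:,2]),len(p)
if __name__=="__main__":
  for n,bx in (("scene",dict(insert=(370,170,460,222),stage=(280,200,410,305),round=(168,270,208,305),rect=(205,322,250,360),bottle=(245,325,290,390),green=(245,272,290,306))),
             ("side",dict(insert=(222,158,290,210),stage=(272,185,410,280),round=(340,340,385,382),rect=(438,310,480,355),green=(360,278,398,318)))):
    d=np.load(n+'.npz')
    for k,b in bx.items():
        lo,hi={'insert':(.005,.014),'stage':(.046,.054),'bottle':(.02,.13)}.get(k,(.022,.034))
        print(n,k,rects(d,b,lo,hi))
E
python3 m.py
```

```text
scene insert (((489.4110107421875, 340.4221496582031), (204.92080688476562, 109.02297973632812), 85.35559844970703), np.float64(0.008862035975895965), 867)
scene stage (((561.56396484375, -2.819671630859375), (154.04734802246094, 267.6482849121094), 10.549266815185547), np.float64(0.05050139673196968), 1876)
scene round (((409.70819091796875, -340.27215576171875), (59.44007873535156, 60.51885223388672), 22.89565086364746), np.float64(0.028598163885969696), 455)
scene rect (((597.0086059570312, -365.4664001464844), (62.4788703918457, 52.121551513671875), 55.17035675048828), np.float64(0.028360940050466243), 700)
scene bottle (((712.3528442382812, -357.8284606933594), (55.60285949707031, 44.52324676513672), 60.83976364135742), np.float64(0.07731367362438435), 1396)
scene green (((526.79541015625, -216.55958557128906), (64.90829467773438, 51.76641082763672), 70.2342758178711), np.float64(0.028367167531184456), 506)
side insert (((488.1392822265625, 338.93212890625), (207.8779754638672, 102.14514923095703), 85.24016571044922), np.float64(0.008477382275248524), 818)
side stage (((558.8963623046875, -3.17962646484375), (154.1732177734375, 265.1129150390625), 10.881620407104492), np.float64(0.05018164783424278), 1832)
side round (((406.02386474609375, -341.0234680175781), (59.97122573852539, 58.21723556518555), 74.20394134521484), np.float64(0.028349301228162205), 854)
side rect (((594.0538940429688, -366.6289367675781), (66.24058532714844, 48.55674362182617), 55.45196533203125), np.float64(0.02810992601485962), 781)
side green (((523.7765502929688, -217.8586883544922), (68.30255889892578, 48.65065002441406), 71.93155670166016), np.float64(0.028262461122863014), 609)
```

Call:
apply_moves:
  motion:
    - [[-1.9,3.4,0],0]
    - [[-3.8,6.9,0],0]
    - [[-5.6,10.3,0],0]
    - [[-7.5,13.8,0],0]
    - [[-9.4,17.2,0],0]

```text
t: 0.52
tcp_pos: [0.3607, 0.4858, 0.2052]
orientation: [-3.142, 0.001, 1.223]
force: [1.0, 1.3, 0.3]
width: 1.001
```

Call:
apply_moves:
  motion:
    - [[-1.9,3.4,0],-0.05]
    - [[-3.8,6.9,0],-0.11]
    - [[-5.6,10.3,0],-0.16]
    - [[-7.5,13.8,0],-0.22]
    - [[-9.4,17.2,0],-0.267]

```text
t: 0.93
tcp_pos: [0.4903, 0.3387, 0.2054]
orientation: [-3.141, 0.0, 1.493]
force: [0.7, 0.5, -0.5]
width: 0.998
```

Call:
apply_moves:
  motion:
    - [[0,0,0],0]
    - [[0,0,0],0]

```text
t: 1.1
tcp_pos: [0.4908, 0.3382, 0.2053]
orientation: [3.142, 0.001, 1.485]
force: [-0.4, 0.9, 0.2]
width: 1.0
```

```bash
python3 - <<'E'
from m import *
d=snap("wrist"); np.savez('w1.npz',**d); save(d,'w1'); s=readout.sense(); print(s['tcp_pos'],s['orientation'],s['t'],d['mount'].round(3).tolist(),d['fx'])
print(rects(d,(0,0,640,480),.004,.014), rects(d,(0,0,640,480),.024,.036))
E
```

```text
[0.48958594 0.33994128 0.20523073] [-3.14114013e+00  2.52285578e-04  1.48777712e+00] 1.15 [[1.0, 0.001, 0.001, -0.001], [-0.001, 0.973, 0.232, -0.066], [-0.001, -0.232, 0.973, -0.179], [0.0, 0.0, 0.0, 1.0]] 363.05167366791926
(((489.5498962402344, 340.06884765625), (200.36666870117188, 100.22587585449219), 85.06598663330078), np.float64(0.007586617260634476), 10644) (((528.6032104492188, 122.76422119140625), (133.80885314941406, 3.7818753719329834), 10.356192588806152), np.float64(0.030054568765150724), 949)
```

View pics/w1.png

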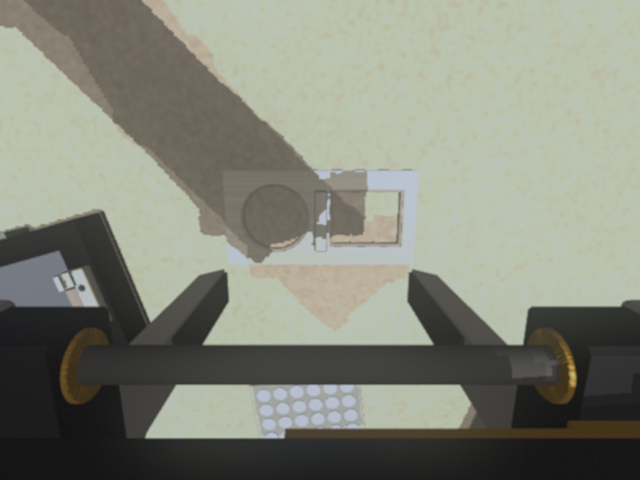

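The wrist view shows the insert centred at (320,218) with its rib at (320,220), round opening at (275,218) and rectangular at (367,218). The stage's near end is at (70,280). Descend and grip the rib.

Call:
apply_moves:
  motion:
    - [[0,0,4],0]
    - [[0,0,8],0]
    - [[0,0,12],0]
    - [[0,0,16],0]
    - [[0,0,18.0],0]

```text
t: 1.57
tcp_pos: [0.4862, 0.3408, 0.021]
orientation: [-3.138, 0.003, 1.492]
force: [0.0, -0.4, -0.4]
width: 1.003
```

Call:
apply_moves:
  motion:
    - [[0,0,0.8],0]
    - [[0,0,1.4],0]
    - [[0,0,1.4],0]
    - [[0,0,1.4],0]

```text
t: 1.9
tcp_pos: [0.4898, 0.3415, 0.0127]
orientation: [3.141, -0.001, 1.49]
force: [0.5, -0.9, 0.6]
width: 1.0
```

Call:
apply_moves:
  motion:
    - [[0,0,0],0]
    - [[0,0,0],0]
    - [[0,0,0],0]
    - [[0,0,0],0]
    - [[0,0,0],0]
  grip: 1

```text
t: 2.32
tcp_pos: [0.4896, 0.3407, 0.0119]
orientation: [3.141, -0.0, 1.49]
force: [-0.6, -0.2, -0.4]
width: 0.683
```

Call:
apply_moves:
  motion:
    - [[0,0,0],0]
    - [[0,0,0],0]
    - [[0,0,0],0]
    - [[0,0,0],0]
    - [[0,0,0],0]

```text
t: 2.73
tcp_pos: [0.4893, 0.3405, 0.0114]
orientation: [-3.141, 0.0, 1.49]
force: [0.8, 0.5, -0.1]
width: 0.325
```

Call:
apply_moves:
  motion:
    - [[0,0,0],0]
    - [[0,0,0],0]
    - [[0,0,0],0]
    - [[0,0,0],0]
    - [[0,0,0],0]

```text
t: 3.15
tcp_pos: [0.4894, 0.3405, 0.0114]
orientation: [-3.142, 0.0, 1.49]
force: [-0.8, 0.5, 0.4]
width: 0.121
```

Call:
apply_moves:
  motion:
    - [[0,0,-1],0]
    - [[0,0,-4],0]
    - [[0,0,-7],0]
    - [[0,0,-10],0]
    - [[0,0,-12],0]

```text
t: 3.57
tcp_pos: [0.4899, 0.3408, 0.1349]
orientation: [3.14, -0.002, 1.49]
force: [0.7, 0.5, -3.3]
width: 0.126
```

```bash
python3 - <<'E'
from m import *
d=snap("scene"); save(d,'s2',(300,120,560,315),2); s=readout.sense(); print(s['tcp_pos'],s['orientation'],s['t'],s['force'],s['width'])
E
```

```text
[0.49122322 0.34173431 0.13795068] [ 3.13737563 -0.00450994  1.48951668] 3.6167 [2.08960279 1.78539926 1.45106701] 0.12777960054352186
```

View pics/s2.png

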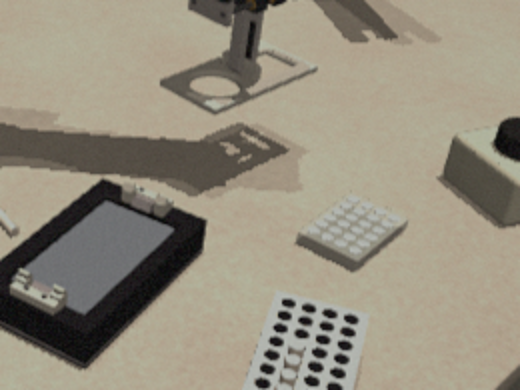

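The scene crop shows the plate held level by its rib (crop 215,78). The stage ends and their cheeks show at crop (145,197) and (38,292). Next I check the stage pose against the earlier wrist cloud.

```bash
python3 - <<'E'
from m import *
c=np.array([560.2,-3.0]); a=np.radians(10.7)
ex=np.array([np.cos(a),np.sin(a)]); ey=np.array([-ex[1],ex[0]])
for n,b in (("w1",(0,0,220,340)),("scene",(280,200,410,305)),("side",(272,185,410,280))):
    d=np.load(n+'.npz'); w=cloud(d)[b[1]:b[3],b[0]:b[2]].reshape(-1,3)*1000
    x=(w[:,:2]-c)@ex; y=(w[:,:2]-c)@ey; z=w[:,2]
    t=(z>46)&(z<53)&(abs(x)<85)&(abs(y)<145)
    print(n,t.sum(),np.median(z[t]))
    for lo,hi in ((-70,-40),(-40,0),(0,40),(40,70)):
        m=t&(x>lo)&(x<hi)
        if m.sum()>20: print('  x',lo,'yrange',np.percentile(y[m],[0.7,99.3]).round(1))
    for lo,hi in ((-120,-60),(-60,0),(0,60),(60,120)):
        m=t&(y>lo)&(y<hi)
        if m.sum()>20: print('  y',lo,'xrange',np.percentile(x[m],[0.7,99.3]).round(1))
    m=(z>62)&(z<80)&(abs(x)<60)&(abs(y)<135)
    for s in(1,-1):
        k=m&(y*s>0)
        if k.sum()>10: print('  cheek',s,k.sum(),'x',np.percentile(x[k],[2,98]).round(1),'y',np.percentile(y[k],[2,98]).round(1))
E
```

```text
w1 3376 49.38988414412779
  x -70 yrange [ 46.4 129.8]
  x -40 yrange [101.8 130.3]
  x 0 yrange [119.9 130.2]
  x 40 yrange [116.8 130.2]
  y 0 xrange [-74.  -52.7]
  y 60 xrange [-74.4  47.3]
  cheek 1 686 x [-29.4   7. ] y [104.4 126. ]
scene 1813 50.37385774189873
  x -70 yrange [-131.7  129. ]
  x -40 yrange [-131.9  114.3]
  x 0 yrange [-132.4  130.2]
  x 40 yrange [-131.7  128.6]
  y -120 xrange [-72.8  76.8]
  y -60 xrange [-74.4  77.1]
  y 0 xrange [-74.1  76.8]
  y 60 xrange [-72.9  76.8]
  cheek 1 134 x [-27.6  31.9] y [ 99.7 125.9]
  cheek -1 208 x [-27.7  31.1] y [-127.8 -103. ]
side 1811 50.152595659684664
  x -70 yrange [-130.8  128.5]
  x -40 yrange [-131.   130.6]
  x 0 yrange [-131.   109.9]
  x 40 yrange [-130.6  126.3]
  y -120 xrange [-76.4  74.1]
  y -60 xrange [-76.8  74.8]
  y 0 xrange [-77.3  73.6]
  y 60 xrange [-77.3  73.9]
  cheek 1 124 x [-30.7  27.2] y [100.2 126. ]
  cheek -1 210 x [-30.5  27.5] y [-126.9 -103.2]
```

Call:
apply_moves:
  motion:
    - [[-2,0.6,0],0]
    - [[-5.5,1.6,0],0]
    - [[-9.5,2.8,0],0]
    - [[-13.5,4.0,0],0]
    - [[-17.5,5.1,0],0]

```text
t: 4.03
tcp_pos: [0.526, 0.1602, 0.1319]
orientation: [3.141, -0.0, 1.491]
force: [1.7, 0.4, -2.0]
width: 0.127
```

Call:
apply_moves:
  motion:
    - [[-4,1.2,0],-0.06]
    - [[-8,2.4,0],-0.12]
    - [[-12,3.5,0],-0.17]
    - [[-15,4.4,0],-0.22]
    - [[-16.13,4.76,0],-0.2675]

```text
t: 4.45
tcp_pos: [0.5606, -0.0083, 0.1321]
orientation: [3.141, 0.002, 1.755]
force: [-0.1, 1.5, -3.1]
width: 0.121
```

Call:
apply_moves:
  motion:
    - [[0,0,0],0]
    - [[0,0,0],0]
    - [[0,0,0],0]
    - [[0,0,0],0]

```text
t: 4.78
tcp_pos: [0.5603, -0.0011, 0.1315]
orientation: [-3.141, -0.0, 1.759]
force: [0.5, 0.3, -2.9]
width: 0.122
```

```bash
python3 - <<'E'
from m import *
P=[];O=[]
for i in range(4):
    d=snap("wrist"); s=readout.sense();P.append(s['tcp_pos']);O.append(s['orientation'][2])
print(np.mean(P,0),np.mean(O),s['t'],s['force'])
w=cloud(d).reshape(-1,3)*1000; k=w[(w[:,2]>123)&(w[:,2]<136)]
print(len(k),cv2.minAreaRect(k[:,:2].astype(np.float32)),np.median(k[:,2]))
p=k-k.mean(0); print(np.linalg.lstsq(np.c_[k[:,:2],np.ones(len(k))],k[:,2],rcond=None)[0])
d=snap("scene");print(rects(d,(250,120,460,290),.110,.140))
d=snap("side");print(rects(d,(220,80,460,290),.110,.140))
E
```

```text
[ 0.56034658 -0.00143721  0.13149628] 1.7586877145897448 4.9833 [ 0.21504624  0.53502433 -2.78197109]
26910 ((553.5938110351562, -3.7294998168945312), (86.39100646972656, 201.6251678466797), 10.843744277954102) 127.65942280006992
[-3.56742204e-03  2.06640101e-04  1.29455970e+02]
(((561.2925415039062, -2.2388153076171875), (103.50027465820312, 205.30715942382812), 10.320554733276367), np.float64(0.12839513480386017), 1542)
(((559.14013671875, -2.2282485961914062), (103.50395965576172, 205.23934936523438), 10.790888786315918), np.float64(0.12799646719378366), 1601)
```

Call:
apply_moves:
  motion:
    - [[-0.07,0,1.5],0]
    - [[-0.07,0,3.5],0]
    - [[-0.07,0,5.0],0]
    - [[-0.07,0,5.5],0]
    - [[-0.07,0,5.8],0]

```text
t: 5.5
tcp_pos: [0.5602, -0.0033, 0.0728]
orientation: [-3.14, 0.0, 1.758]
force: [1.0, -0.2, -2.6]
width: 0.124
```

Call:
apply_moves:
  motion:
    - [[0,0,0.2],0]
    - [[0,0,0.4],0]
    - [[0,0,0.6],0]
    - [[0,0,0.6],0]

```text
t: 5.83
tcp_pos: [0.5611, -0.003, 0.068]
orientation: [3.14, -0.0, 1.758]
force: [-0.8, 2.6, 1.4]
width: 0.126
```

Call:
apply_moves:
  motion:
    - [[0,0,0.2],0]
    - [[0,0,0.4],0]
    - [[0,0,0.4],0]

```text
t: 6.08
tcp_pos: [0.5617, -0.0032, 0.0643]
orientation: [3.139, 0.0, 1.757]
force: [2.2, 1.5, 2.3]
width: 0.118
```

Call:
apply_moves:
  motion:
    - [[0,0,0.15],0]
    - [[0,0,0.3],0]
    - [[0,0,0.3],0]

```text
t: 6.33
tcp_pos: [0.5617, -0.0032, 0.0612]
orientation: [3.139, 0.0, 1.758]
force: [1.5, 1.8, 2.2]
width: 0.128
```

Call:
apply_moves:
  motion:
    - [[0,0,0.15],0]
    - [[0,0,0.3],0]
    - [[0,0,0.3],0]

```text
t: 6.58
tcp_pos: [0.5609, -0.0032, 0.0574]
orientation: [3.141, 0.0, 1.758]
force: [4.1, 1.0, -3.5]
width: 0.125
```

Call:
apply_moves:
  motion:
    - [[0,0,0.15],0]
    - [[0,0,0.3],0]
    - [[0,0,0.3],0]

```text
t: 6.83
tcp_pos: [0.5597, -0.0034, 0.0538]
orientation: [-3.14, -0.0, 1.757]
force: [-0.2, 1.0, -3.8]
width: 0.129
```

```bash
python3 - <<'E'
from m import *
s=readout.sense(); print(s['tcp_pos'],s['t'],s['force'])
for n,b in(("scene",(280,180,410,305)),("side",(272,160,410,280))):
    d=snap(n); np.savez(n+'3.npz',**d)
    w=cloud(d).reshape(-1,3)*1000
    c=np.array([561.3,-2.8] if n=="scene" else [559,-3.2]);a=np.radians(10.7);ex=np.array([np.cos(a),np.sin(a)]); ey=np.array([-ex[1],ex[0]])
    x=(w[:,:2]-c)@ex; y=(w[:,:2]-c)@ey; z=w[:,2]
    for s0 in(1,-1):
        k=(y*s0>86)&(y*s0<95)&(abs(x)>20)&(abs(x)<46)&(z<75); print(n,s0,k.sum(),np.percentile(z[k],[10,50,90]).round(1))
E
```

```text
[ 0.55973818 -0.00342453  0.05376011] 6.8333 [-0.24813381  1.01308434 -3.7688088 ]
scene 1 36 [48.8 50.9 53.2]
scene -1 31 [49.5 51.5 53.3]
side 1 49 [49.3 50.9 52.4]
side -1 37 [49.5 50.7 52.9]
```

Call:
apply_moves:
  motion:
    - [[0,0,0.1],0]
    - [[0,0,0.2],0]
    - [[0,0,0.2],0]

```text
t: 7.18
tcp_pos: [0.5604, -0.0034, 0.0534]
orientation: [-3.141, -0.0, 1.757]
force: [-9.1, 0.7, 18.5]
width: 0.126
```

```bash
python3 - <<'E'
from m import *
s=readout.sense(); print(s['tcp_pos'],s['t'],s['force'])
d=snap("scene"); save(d,'s4',(275,180,415,310),4)
E
```

```text
[ 0.56038805 -0.00344354  0.05335568] 7.1833 [-9.07136906  0.70394361 18.503138  ]
```

View pics/s4.png

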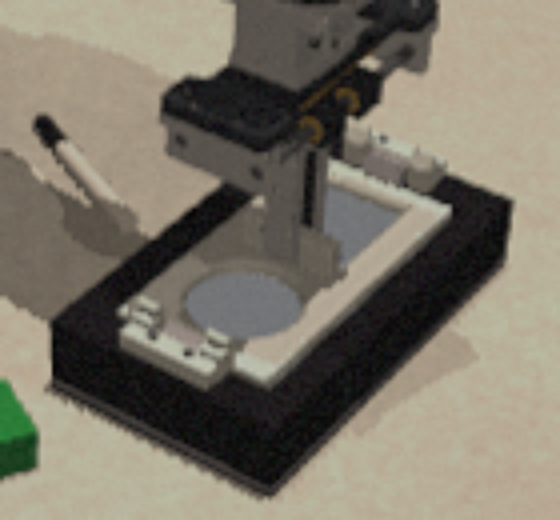

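The crop shows the plate in the recess, flush along both sides, with the wedges at (185,340) and (385,155) at its ends. I release it and press each end as asked.

Call:
apply_moves:
  motion:
    - [[0,0,-0.2],0]
    - [[0,0,-0.2],0]
    - [[0,0,-0.2],0]
    - [[0,0,-0.2],0]
  grip: 0.6

```text
t: 7.57
tcp_pos: [0.5607, -0.0034, 0.0545]
orientation: [3.141, 0.0, 1.757]
force: [0.1, 0.2, -0.9]
width: 0.368
```

Call:
apply_moves:
  motion:
    - [[0,0,-2],0]
    - [[0,0,-4.3],0]
    - [[0,0,-4.3],0]

```text
t: 7.82
tcp_pos: [0.5625, -0.0034, 0.1008]
orientation: [3.137, 0.0, 1.757]
force: [-0.5, -1.3, -0.1]
width: 0.396
```

Call:
apply_moves:
  motion:
    - [[3,0,0],0]
    - [[6,0,0],0]
    - [[8.2,0,0],0]
    - [[8.2,0,0],0]
    - [[8.2,0,0],0]
  grip: 1

```text
t: 8.23
tcp_pos: [0.5452, 0.0785, 0.0972]
orientation: [-3.142, -0.0, 1.76]
force: [0.2, -0.4, -0.4]
width: 0.082
```

Call:
apply_moves:
  motion:
    - [[0,0,1.5],0]
    - [[0,0,3],0]
    - [[0,0,4.0],0]
    - [[0,0,4.3],0]
    - [[0,0,4.3],0]

```text
t: 8.65
tcp_pos: [0.545, 0.0764, 0.0537]
orientation: [-3.14, 0.0, 1.757]
force: [0.3, -0.3, -0.0]
width: 0.007
```

Call:
apply_moves:
  motion:
    - [[0,0,0.2],0]
    - [[0,0,0.4],0]
    - [[0,0,0.5],0]
    - [[0,0,0.5],0]

```text
t: 8.98
tcp_pos: [0.5459, 0.0772, 0.0501]
orientation: [3.141, -0.0, 1.757]
force: [-0.9, -0.8, 6.9]
width: 0.003
```

Call:
apply_moves:
  motion:
    - [[0,0,0.1],0]
    - [[0,0,0.1],0]

```text
t: 9.15
tcp_pos: [0.5461, 0.0772, 0.0498]
orientation: [3.14, -0.0, 1.757]
force: [-5.5, -2.2, 19.4]
width: 0.006
```

Call:
apply_moves:
  motion:
    - [[0,0,-2.5],0]
    - [[0,0,-5],0]
    - [[-4,0,-5],0]
    - [[-8,0,-5],0]
    - [[-12,0,-5],0]

```text
t: 9.57
tcp_pos: [0.5683, -0.0414, 0.0996]
orientation: [3.14, 0.0, 1.76]
force: [1.1, 0.1, 0.3]
width: 0.001
```

Call:
apply_moves:
  motion:
    - [[-3,0,0],0]
    - [[-4.4,0,0],0]
    - [[-4.4,0,2.0],0]
    - [[-4.4,0,3.9],0]
    - [[-4.4,0,4.5],0]

```text
t: 9.98
tcp_pos: [0.5748, -0.0842, 0.0517]
orientation: [-3.14, -0.0, 1.757]
force: [-0.7, 0.4, 0.2]
width: 0.004
```

Call:
apply_moves:
  motion:
    - [[0,0,0.2],0]
    - [[0,0,0.4],0]
    - [[0,0,0.4],0]

```text
t: 10.23
tcp_pos: [0.5759, -0.0837, 0.0504]
orientation: [-3.141, -0.0, 1.758]
force: [0.0, 0.2, 0.3]
width: 0.005
```

Call:
apply_moves:
  motion:
    - [[0,0,0.1],0]
    - [[0,0,0.1],0]

```text
t: 10.4
tcp_pos: [0.5763, -0.0837, 0.0502]
orientation: [3.141, -0.0, 1.758]
force: [-6.7, 0.7, 13.7]
width: 0.009
```

Call:
apply_moves:
  motion:
    - [[0,0,-3],0]
    - [[0,0,-7],0]
    - [[1.5,0,-11],0]
    - [[3,0,-15],0]
    - [[4,0,-18],0]
  grip: 0

```text
t: 10.82
tcp_pos: [0.5687, -0.0436, 0.2326]
orientation: [3.138, 0.0, 1.758]
force: [0.5, 0.6, -0.1]
width: 0.321
```

Call:
apply_moves:
  motion:
    - [[0,0,0],0]
    - [[0,0,0],0]
    - [[0,0,0],0]
    - [[0,0,0],0]
    - [[0,0,0],0]

```text
t: 11.23
tcp_pos: [0.5679, -0.0449, 0.2275]
orientation: [-3.14, 0.0, 1.757]
force: [0.4, -0.3, 0.3]
width: 0.68
```

```bash
python3 - <<'E'
from m import *
d=snap("wrist"); np.savez('w5.npz',**d); save(d,'w5',(120,60,520,360),2); s=readout.sense(); print(s['tcp_pos'],s['orientation'],s['t'])
w=cloud(d).reshape(-1,3)*1000
c=np.array([560.6,-2.7]);a=np.radians(10.7);ex=np.array([np.cos(a),np.sin(a)]); ey=np.array([-ex[1],ex[0]])
x=(w[:,:2]-c)@ex; y=(w[:,:2]-c)@ey; z=w[:,2]
for yy in(90,-90,60,-60):
  for xx in(-42,42):
    k=(abs(y-yy)<5)&(abs(x-xx)<4); print(yy,xx,k.sum(),np.median(z[k]).round(2))
k=(abs(z-63)<14)&(abs(x)<4)&(y>0); print(np.median(z[(abs(x)<45)&(abs(y)<5)]))
# openings: glass pixels (z<46) inside plate
img=np.zeros((480,640),np.uint8)
for nm,yc in(('+',48),('-',-48)):
    k=(z<46.5)&(abs(x)<40)&(abs(y-yc)<40)
    p=np.c_[x,y][k].astype(np.float32); print(nm,k.sum(),cv2.minAreaRect(p),cv2.minEnclosingCircle(p))
E
```

```text
[ 0.56795208 -0.04496804  0.22752894] [-3.13980100e+00  3.42214277e-05  1.75687393e+00] 11.2833
90 -42 88 49.84
90 42 73 49.79
-90 -42 90 49.69
-90 42 76 49.55
60 -42 88 49.92
60 42 72 49.91
-60 -42 86 49.57
-60 42 74 49.75
348.3784439764821
+ 3833 ((-0.37789154052734375, 46.90205383300781), (57.1727180480957, 73.23999786376953), 0.379950612783432) ((-0.5163040161132812, 47.203773498535156), 44.9637451171875)
- 3411 ((-0.4837169647216797, -49.48282241821289), (66.79959869384766, 66.95992279052734), 70.27413177490234) ((-0.11099473387002945, -49.428951263427734), 34.88968276977539)
```

View pics/w5.png

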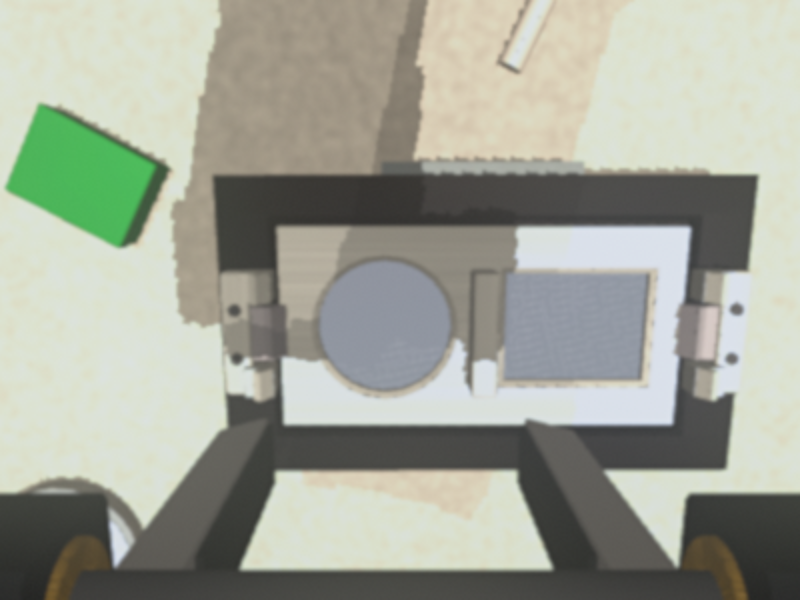

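The wrist crop shows the plate level in the recess, measured at 49.6–49.9 mm (50 expected), with the wedges over both ends at (268,330) and (700,332). The round opening is at (385,325) and the rectangular one at (577,327). Now I check the dish surroundings and joint 7.

```bash
python3 - <<'E'
from m import *
s=readout.sense(); print(s['q'].round(3))
d=np.load('scene.npz')
print('tip',rects(d,(115,215,195,280),.05,.064))
print('cap',rects(d,(245,322,290,350),.10,.13))
d=np.load('side.npz')
print('tip',rects(d,(235,330,325,445),.05,.064))
print('cap',rects(d,(490,255,525,290),.10,.13))
E
```

```text
[-0.259  0.238  0.268  1.832 -0.07   1.083  1.791]
tip (((257.50421142578125, -335.7926330566406), (120.48961639404297, 89.32708740234375), 76.7145004272461), np.float64(0.05829471728227964), 1273)
cap (((705.6670532226562, -354.00701904296875), (24.08927345275879, 28.93565559387207), 46.431541442871094), np.float64(0.11891456246788634), 245)
tip (((254.26171875, -337.2574462890625), (120.20401000976562, 85.1046142578125), 77.13304901123047), np.float64(0.058152618188629934), 3747)
cap (((702.02978515625, -354.51031494140625), (25.050060272216797, 26.037145614624023), 73.2069091796875), np.float64(0.11788847112918699), 231)
```

Call:
apply_moves:
  motion:
    - [[-2.6,-2.1,0],0.12]
    - [[-5.2,-4.2,0],0.24]
    - [[-7.8,-6.3,0],0.36]
    - [[-10.5,-8.5,0],0.48]
    - [[-13.06,-10.58,0],0.6]
  grip: 0

```text
t: 11.7
tcp_pos: [0.4872, -0.1942, 0.2279]
orientation: [-3.14, 0.001, 1.151]
force: [1.5, -0.7, 0.3]
width: 0.999
```

Call:
apply_moves:
  motion:
    - [[-3.4,-0.3,0],0.12]
    - [[-6.7,-0.5,0],0.24]
    - [[-10,-0.8,0],0.36]
    - [[-13.4,-1.1,0],0.48]
    - [[-16.75,-1.35,0],0.6]

```text
t: 12.12
tcp_pos: [0.4076, -0.3419, 0.2281]
orientation: [-3.141, 0.001, 0.551]
force: [0.3, 0.1, -0.2]
width: 1.002
```

Call:
apply_moves:
  motion:
    - [[0,0,0.5],0.12]
    - [[0,0,1],0.24]
    - [[0,0,2],0.37]
    - [[0,0,2],0.37]
    - [[0,0,2],0.37]

```text
t: 12.53
tcp_pos: [0.4086, -0.3404, 0.2079]
orientation: [-3.141, 0.002, 0.191]
force: [-0.3, 0.4, 0.4]
width: 1.002
```

```bash
python3 - <<'E'
from m import *
d=snap("wrist"); np.savez('w6.npz',**d); save(d,'w6'); s=readout.sense(); print(s['tcp_pos'],s['orientation'],s['t'],s['width'])
w=cloud(d).reshape(-1,3)*1000; k=(abs(w[:,2]-28)<4)&(np.hypot(w[:,0]-408,w[:,1]+341)<50); p=w[k]
print(k.sum(),np.median(p[:,2]),cv2.minAreaRect(p[:,:2].astype(np.float32)),cv2.minEnclosingCircle(p[:,:2].astype(np.float32)))
R3=s['orientation'][2]; c=np.array(cv2.minAreaRect(p[:,:2].astype(np.float32))[0])-s['tcp_pos'][:2]*1000
print('tool dx,dy mm',c@[np.cos(R3),np.sin(R3)],c@[np.sin(R3),-np.cos(R3)])
E
```

```text
[ 0.40889557 -0.34045061  0.20836652] [-3.14137090e+00  1.04643965e-03  1.91921014e-01] 12.5833 1.0009790636116096
2689 27.60462028863142 ((407.1691589355469, -341.0076904296875), (58.544960021972656, 58.57209777832031), 10.706332206726074) ((407.389892578125, -341.16595458984375), 29.91156005859375)
tool dx,dy mm -1.8009700870424143 0.21754768896333984
```

View pics/w6.png

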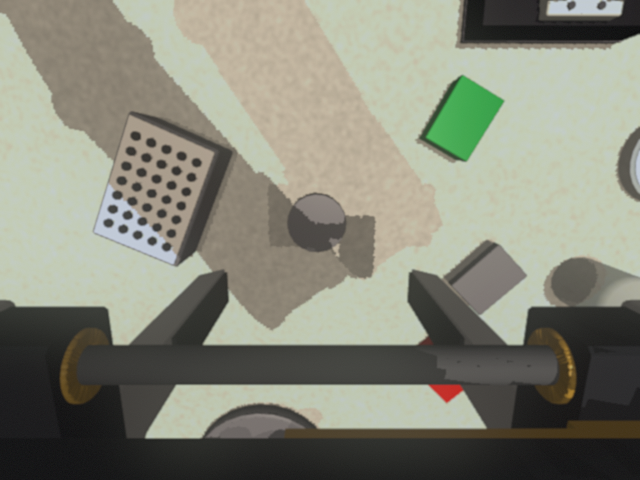

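The wrist view shows the grey round dish at (317,222) between the jaws, with the grey rect dish at (485,278), green at (462,118), red at (445,380) and the tip box at (162,190). The choice is confirmed.

Call:
apply_moves:
  motion:
    - [[-0.16,0,4],0]
    - [[-0.16,0,8],0]
    - [[-0.16,0,12],0]
    - [[-0.16,0,16],0]
    - [[-0.16,0,18.5],0]

```text
t: 13.0
tcp_pos: [0.4066, -0.3399, 0.0205]
orientation: [-3.14, 0.002, 0.192]
force: [-0.0, 0.8, -0.5]
width: 1.0
```

Call:
apply_moves:
  motion:
    - [[0,0,0.7],0]
    - [[0,0,1.3],0]
    - [[0,0,1.3],0]
    - [[0,0,1.3],0]

```text
t: 13.33
tcp_pos: [0.4083, -0.3415, 0.0119]
orientation: [3.14, -0.002, 0.188]
force: [-0.8, -0.5, 0.3]
width: 0.999
```

Call:
apply_moves:
  motion:
    - [[0,0,0],0]
    - [[0,0,0],0]
    - [[0,0,0],0]
    - [[0,0,0],0]
    - [[0,0,0],0]
  grip: 1

```text
t: 13.75
tcp_pos: [0.4077, -0.3408, 0.0109]
orientation: [3.141, -0.0, 0.188]
force: [-0.5, 0.5, -0.9]
width: 0.681
```

Call:
apply_moves:
  motion:
    - [[0,0,0],0]
    - [[0,0,0],0]
    - [[0,0,0],0]
    - [[0,0,0],0]

```text
t: 14.08
tcp_pos: [0.4076, -0.3408, 0.0107]
orientation: [3.142, -0.0, 0.188]
force: [-0.3, 1.5, 6.4]
width: 0.637
```

Call:
apply_moves:
  motion:
    - [[0,0,-1],0]
    - [[0,0,-3.5],0]
    - [[0,0,-7],0]
    - [[0,0,-10],0]
    - [[0,0,-11],0]

```text
t: 14.5
tcp_pos: [0.4083, -0.3421, 0.1246]
orientation: [3.139, -0.003, 0.187]
force: [0.7, -1.3, 0.7]
width: 0.63
```

Call:
apply_moves:
  motion:
    - [[1.2,-1.4,0],0]
    - [[3.5,-4.2,0],0]
    - [[6,-7.15,0],0]
    - [[8.5,-10.1,0],0]
    - [[11,-13.1,0],0]

```text
t: 14.92
tcp_pos: [0.4915, -0.19, 0.1208]
orientation: [-3.142, -0.0, 0.187]
force: [0.4, 0.3, -0.8]
width: 0.632
```

Call:
apply_moves:
  motion:
    - [[2.5,-3.0,0],0]
    - [[5,-6,0],0]
    - [[7.5,-9,0],0]
    - [[9.5,-11.4,0],0]
    - [[10.3,-12.3,0],0]

```text
t: 15.33
tcp_pos: [0.571, -0.0465, 0.1203]
orientation: [-3.141, -0.0, 0.193]
force: [0.5, 1.0, -0.9]
width: 0.631
```

Call:
apply_moves:
  motion:
    - [[0,0,0],0]
    - [[0,0,0],0]
    - [[0,0,0],0]
    - [[0,0,0],0]

```text
t: 15.67
tcp_pos: [0.5687, -0.0532, 0.1206]
orientation: [3.141, 0.0, 0.185]
force: [0.3, 0.7, -0.2]
width: 0.633
```

```bash
python3 - <<'E'
from m import *
P=[];O=[]
for i in range(3):
    d=snap("wrist"); s=readout.sense();P.append(s['tcp_pos']);O.append(s['orientation'][2])
p=np.mean(P,0);o=np.mean(O);print(p,o,s['t'],s['width'])
save(d,'w7')
e=np.array([.5695,-.0513])-p[:2]; print('corr mm tool',1000*e@[np.cos(o),np.sin(o)],1000*e@[np.sin(o),-np.cos(o)])
w=cloud(d).reshape(-1,3)*1000; k=(w[:,2]>130)&(w[:,2]<142)&(np.hypot(*(w[:,:2]-p[:2]*1000).T)<36); print(k.sum(),np.median(w[k,2]),cv2.minEnclosingCircle(w[k,:2].astype(np.float32)))
for n in("scene","side"):
    d=snap(n); w=cloud(d).reshape(-1,3)*1000; k=(w[:,2]>133)&(w[:,2]<142)&(np.hypot(*(w[:,:2]-p[:2]*1000).T)<36); print(n,k.sum(),cv2.minEnclosingCircle(w[k,:2].astype(np.float32)))
E
```

```text
[ 0.56894917 -0.05281804  0.12062982] 0.18559536433913695 15.8167 0.6327775334281446
corr mm tool 0.8214974073008747 -1.3903208969046694
11552 137.5021272005601 ((567.8121948242188, -46.9590950012207), 34.99273681640625)
scene 374 ((569.69921875, -57.21535110473633), 34.59931182861328)
side 326 ((569.5185546875, -59.00415802001953), 34.475494384765625)
```

Call:
apply_moves:
  motion:
    - [[0.08,-0.14,1],0]
    - [[0.08,-0.14,3],0]
    - [[0.08,-0.14,5],0]
    - [[0.08,-0.14,5.6],0]
    - [[0.08,-0.14,5.6],0]

```text
t: 16.33
tcp_pos: [0.5687, -0.0501, 0.0627]
orientation: [-3.142, 0.003, 0.187]
force: [-0.6, -1.1, -1.1]
width: 0.636
```

Call:
apply_moves:
  motion:
    - [[0,0,0.3],0]
    - [[0,0,0.6],0]
    - [[0,0,0.9],0]
    - [[0,0,0.9],0]

```text
t: 16.67
tcp_pos: [0.57, -0.05, 0.0555]
orientation: [-3.142, -0.0, 0.188]
force: [-0.8, -0.1, -0.4]
width: 0.631
```

Call:
apply_moves:
  motion:
    - [[0,0,0.15],0]
    - [[0,0,0.25],0]
    - [[0,0,0.25],0]

```text
t: 16.92
tcp_pos: [0.5699, -0.05, 0.053]
orientation: [-3.142, -0.0, 0.187]
force: [-0.3, -1.2, -1.3]
width: 0.633
```

Call:
apply_moves:
  motion:
    - [[0,0,0.05],0]
    - [[0,0,0.05],0]

```text
t: 17.08
tcp_pos: [0.57, -0.05, 0.0527]
orientation: [-3.141, -0.0, 0.187]
force: [-1.5, 0.8, 3.5]
width: 0.628
```

Call:
apply_moves:
  motion:
    - [[0,0,0],0]
    - [[0,0,0],0]
    - [[0,0,0],0]
    - [[0,0,0],0]
  grip: 0.1

```text
t: 17.42
tcp_pos: [0.57, -0.05, 0.0525]
orientation: [3.142, -0.0, 0.187]
force: [-0.5, 0.1, -0.2]
width: 0.881
```

Call:
apply_moves:
  motion:
    - [[0,0,-2],0]
    - [[0,0,-6],0]
    - [[0,0,-10],0]
    - [[0,0,-14],0]
    - [[0,0,-17],0]
  grip: 0

```text
t: 17.83
tcp_pos: [0.5703, -0.0505, 0.2257]
orientation: [3.141, -0.002, 0.187]
force: [0.6, 0.1, -0.6]
width: 0.997
```

```bash
python3 - <<'E'
from m import *
d=snap("scene"); s=readout.sense(); print(s['tcp_pos'],s['orientation'],s['t'],s['width'])
for n,c in(("scene",(570.8,-51)),("side",(568.5,-52))):
    d=snap(n);w=cloud(d).reshape(-1,3)*1000; k=(abs(w[:,2]-70)<4)&(np.hypot(*(w[:,:2]-c).T)<34); print(n,k.sum(),np.percentile(w[k,2],[5,50,95]),cv2.minEnclosingCircle(w[k,:2].astype(np.float32)))
E
```

```text
[ 0.57252057 -0.05074524  0.23042405] [ 3.14125771 -0.00782589  0.18646641] 17.8833 0.9990974824422956
scene 371 [67.72691707 70.60538988 72.91193581] ((573.0202026367188, -50.06711959838867), 32.4219970703125)
side 359 [67.89859221 70.21607477 72.33891558] ((568.11669921875, -50.012264251708984), 31.379920959472656)
```

Call:
apply_moves:
  motion:
    - [[-0.3,3.2,0],0.08]
    - [[-0.7,6.4,0],0.16]
    - [[-1,9.5,0],0.24]
    - [[-1.35,12.6,0],0.32]
    - [[-1.7,15.8,0],0.4]

```text
t: 18.4
tcp_pos: [0.5821, -0.2095, 0.2213]
orientation: [3.142, 0.002, -0.216]
force: [0.3, 0.3, -0.1]
width: 0.998
```

Call:
apply_moves:
  motion:
    - [[0.9,3.1,0.4],0.08]
    - [[1.8,6.2,0.8],0.16]
    - [[2.7,9.3,1.2],0.24]
    - [[3.7,12.4,1.6],0.32]
    - [[4.58,15.17,2],0.393]

```text
t: 18.82
tcp_pos: [0.5947, -0.3682, 0.2007]
orientation: [3.141, 0.002, -0.61]
force: [-0.3, 0.6, -0.5]
width: 1.0
```

Call:
apply_moves:
  motion:
    - [[0,0,0],0]
    - [[0,0,0],0]
    - [[0,0,0],0]

```text
t: 19.07
tcp_pos: [0.5951, -0.3658, 0.2012]
orientation: [3.141, 0.002, -0.605]
force: [-0.1, -0.5, -0.6]
width: 1.001
```

```bash
python3 - <<'E'
from m import *
d=snap("wrist"); np.savez('w8.npz',**d); save(d,'w8',(160,80,560,380),1.5); s=readout.sense(); p=s['tcp_pos'];o=s['orientation'][2];print(p,o,s['t'],s['width'])
w=cloud(d).reshape(-1,3)*1000; k=(abs(w[:,2]-28)<4)&(np.hypot(w[:,0]-595,w[:,1]+366)<50); q=w[k]
r=cv2.minAreaRect(q[:,:2].astype(np.float32)); print(k.sum(),np.median(q[:,2]),r)
c=np.array(r[0])-p[:2]*1000
print('tool dx,dy mm',c@[np.cos(o),np.sin(o)],c@[np.sin(o),-np.cos(o)],'yaw deg',np.degrees(o))
k=(w[:,2]>85)&(w[:,2]<130)&(np.hypot(w[:,0]-704,w[:,1]+354)<50); print(k.sum(),np.nanmedian(w[k],0))
E
```

```text
[ 0.59546666 -0.36524538  0.20165722] -0.6039783820105213 19.1167 0.9984717195803572
3088 27.603921517422634 ((595.8634643554688, -366.30078125), (63.937870025634766, 48.13877868652344), 55.498592376708984)
tool dx,dy mm 0.9259890861806053 0.6433243585683609 yaw deg -34.60541220634304
2365 [ 699.39842372 -350.58364197  113.67002165]
```

View pics/w8.png

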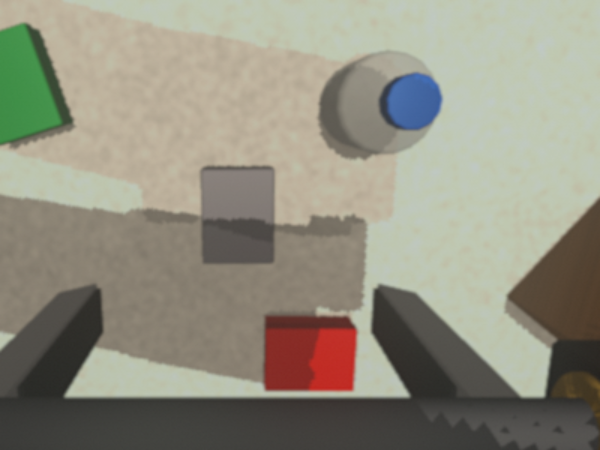

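The crop shows the grey rect dish centred at (238,215), aligned with the jaws. The red look-alike is at (310,353), green at (30,85), and the bottle at (390,102) is clear of the gripper body.

Call:
apply_moves:
  motion:
    - [[0.08,0.05,4],0]
    - [[0.08,0.05,8],0]
    - [[0.08,0.05,12],0]
    - [[0.08,0.05,15.5],0]
    - [[0.08,0.05,17.8],0]

```text
t: 19.53
tcp_pos: [0.5952, -0.3644, 0.021]
orientation: [-3.141, 0.003, -0.603]
force: [0.2, 1.0, 1.1]
width: 0.999
```

Call:
apply_moves:
  motion:
    - [[0,0,0.7],0]
    - [[0,0,1.25],0]
    - [[0,0,1.25],0]
    - [[0,0,1.25],0]

```text
t: 19.87
tcp_pos: [0.5967, -0.3674, 0.0136]
orientation: [-3.141, -0.002, -0.605]
force: [-1.0, 0.1, 0.1]
width: 1.003
```

Call:
apply_moves:
  motion:
    - [[0,0,0],0]
    - [[0,0,0],0]
    - [[0,0,0],0]
    - [[0,0,0],0]
    - [[0,0,0],0]
  grip: 1

```text
t: 20.28
tcp_pos: [0.5959, -0.3673, 0.0124]
orientation: [-3.141, -0.0, -0.606]
force: [0.2, -0.7, -0.3]
width: 0.681
```

Call:
apply_moves:
  motion:
    - [[0,0,0],0]
    - [[0,0,0],0]
    - [[0,0,0],0]
    - [[0,0,0],0]
    - [[0,0,0],0]

```text
t: 20.7
tcp_pos: [0.5958, -0.3673, 0.012]
orientation: [3.142, 0.0, -0.606]
force: [-0.6, 0.4, 0.5]
width: 0.507
```

Call:
apply_moves:
  motion:
    - [[0,0,-1],0]
    - [[0,0,-3.5],0]
    - [[0,0,-7],0]
    - [[0,0,-10],0]
    - [[0,0,-11.3],0]

```text
t: 21.12
tcp_pos: [0.5967, -0.3686, 0.1297]
orientation: [-3.141, -0.004, -0.606]
force: [0.7, -0.6, -0.4]
width: 0.515
```

Call:
apply_moves:
  motion:
    - [[-1.2,-1.4,0],0]
    - [[-3.4,-3.9,0],0]
    - [[-5.8,-6.65,0],0]
    - [[-8.1,-9.4,0],0]
    - [[-10.5,-12.15,0],0]

```text
t: 21.53
tcp_pos: [0.5781, -0.2062, 0.125]
orientation: [-3.141, 0.0, -0.606]
force: [0.3, 0.0, -1.0]
width: 0.51
```

Call:
apply_moves:
  motion:
    - [[-2.1,-2.4,0],-0.08]
    - [[-4.2,-4.8,0],-0.16]
    - [[-6.3,-7.3,0],-0.24]
    - [[-8.4,-9.7,0],-0.32]
    - [[-10.5,-12.15,0],-0.4]

```text
t: 21.95
tcp_pos: [0.561, -0.0464, 0.1252]
orientation: [-3.141, -0.0, -0.202]
force: [1.3, -0.2, -0.5]
width: 0.506
```

Call:
apply_moves:
  motion:
    - [[-0.9,-2.9,0],-0.08]
    - [[-1.7,-5.4,0],-0.16]
    - [[-2.4,-7.4,0],-0.24]
    - [[-2.82,-8.67,0],-0.32]
    - [[-2.82,-8.67,0],-0.393]

```text
t: 22.37
tcp_pos: [0.5511, 0.0463, 0.125]
orientation: [-3.141, 0.0, 0.196]
force: [0.2, -0.7, -1.4]
width: 0.508
```

Call:
apply_moves:
  motion:
    - [[0,0,0],0]
    - [[0,0,0],0]
    - [[0,0,0],0]
    - [[0,0,0],0]

```text
t: 22.7
tcp_pos: [0.5516, 0.042, 0.125]
orientation: [3.141, 0.0, 0.184]
force: [-0.4, -0.7, -1.4]
width: 0.506
```

```bash
python3 - <<'E'
from m import *
P=[];O=[]
for i in range(3):
    d=snap("wrist"); s=readout.sense();P.append(s['tcp_pos']);O.append(s['orientation'][2])
p=np.mean(P,0);o=np.mean(O);print(p,o,s['t'],s['width'])
e=np.array([.5517,.0425])-p[:2]; print('corr mm tool',1000*e@[np.cos(o),np.sin(o)],1000*e@[np.sin(o),-np.cos(o)])
for n in("scene","side"):
    d=snap(n); w=cloud(d).reshape(-1,3)*1000; k=(abs(w[:,2]-141)<5)&(np.hypot(*(w[:,:2]-p[:2]*1000).T)<42); v=(w[k,:2]-p[:2]*1000)
    ex=np.array([np.cos(o),np.sin(o)]);ey=np.array([-ex[1],ex[0]]); print(n,k.sum(),np.percentile(v@ey,[1,99]),np.percentile(w[k,2],[5,50,95]))
save(d,'sd9',(240,120,440,280),3)
E
```

```text
[0.55158073 0.0422104  0.12496664] 0.1855353682252653 22.85 0.5099346015578649
corr mm tool 0.17064410433401053 -0.2626235126708602
scene 358 [-33.53482013  31.28173524] [137.5514486  141.41196877 144.27367193]
side 339 [-31.99012204  29.43417068] [137.05618355 141.30994661 143.75785497]
```

View pics/sd9.png

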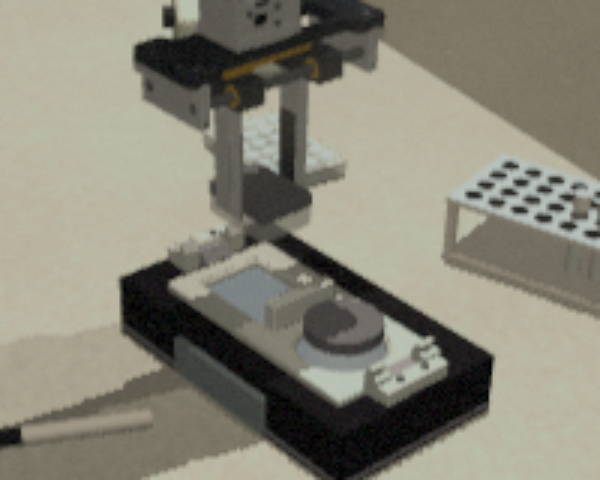

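The round dish sits flat in its opening (345,325). The rect dish is held level above the free rectangular opening (250,290). Lowering it now.

Call:
apply_moves:
  motion:
    - [[0,-0.07,1],0]
    - [[0,-0.07,3],0]
    - [[0,-0.07,5],0]
    - [[0,-0.07,5.8],0]
    - [[0,-0.07,5.8],0]

```text
t: 23.37
tcp_pos: [0.5501, 0.0431, 0.0649]
orientation: [3.141, 0.003, 0.187]
force: [0.4, -0.5, -1.7]
width: 0.507
```

Call:
apply_moves:
  motion:
    - [[0,0,0.3],0]
    - [[0,0,0.6],0]
    - [[0,0,0.9],0]
    - [[0,0,0.9],0]

```text
t: 23.7
tcp_pos: [0.5515, 0.0435, 0.058]
orientation: [-3.141, -0.0, 0.188]
force: [-0.9, -0.6, -0.2]
width: 0.506
```

Call:
apply_moves:
  motion:
    - [[0,0,0.15],0]
    - [[0,0,0.25],0]
    - [[0,0,0.25],0]

```text
t: 23.95
tcp_pos: [0.5514, 0.0435, 0.0555]
orientation: [-3.142, -0.0, 0.188]
force: [-1.6, 0.1, -0.5]
width: 0.506
```

Call:
apply_moves:
  motion:
    - [[0,0,0.1],0]
    - [[0,0,0.1],0]

```text
t: 24.12
tcp_pos: [0.5514, 0.0434, 0.0544]
orientation: [-3.142, 0.0, 0.188]
force: [0.3, 0.9, -0.4]
width: 0.507
```

Call:
apply_moves:
  motion:
    - [[0,0,0.05],0]
    - [[0,0,0.05],0]

```text
t: 24.28
tcp_pos: [0.5514, 0.0434, 0.0539]
orientation: [3.142, 0.0, 0.187]
force: [0.1, -0.5, -0.6]
width: 0.509
```

Call:
apply_moves:
  motion:
    - [[0,0,0],0]
    - [[0,0,0],0]
    - [[0,0,0],0]
    - [[0,0,0],0]
    - [[0,0,0],0]
  grip: 0.2

```text
t: 24.7
tcp_pos: [0.5514, 0.0434, 0.054]
orientation: [3.142, 0.0, 0.187]
force: [-0.4, 0.2, 0.2]
width: 0.793
```

Call:
apply_moves:
  motion:
    - [[0,0,-2],0]
    - [[0,0,-6],0]
    - [[0,0,-10],0]
    - [[0,0,-14],0]
    - [[0,0,-17],0]
  grip: 0

```text
t: 25.12
tcp_pos: [0.5519, 0.043, 0.2271]
orientation: [-3.142, -0.002, 0.187]
force: [0.3, -0.3, 0.4]
width: 0.999
```

Call:
apply_moves:
  motion:
    - [[0,0,0],0]
    - [[0,0,0],0]
    - [[0,0,0],0]

```text
t: 25.37
tcp_pos: [0.5511, 0.0436, 0.2236]
orientation: [-3.141, 0.0, 0.188]
force: [-1.0, 0.7, -0.6]
width: 1.001
```

```bash
python3 - <<'E'
from m import *
s=readout.sense(); print(s['tcp_pos'],s['t'],s['width'])
d=snap("wrist"); save(d,'w10',(120,60,520,360),2)
w=cloud(d).reshape(-1,3)*1000
c=np.array([560.6,-2.7]);a=np.radians(10.7);ex=np.array([np.cos(a),np.sin(a)]); ey=np.array([-ex[1],ex[0]])
x=(w[:,:2]-c)@ex; y=(w[:,:2]-c)@ey; z=w[:,2]
for yy in(90,-90,60,-60):
  for xx in(-42,42):
    k=(abs(y-yy)<5)&(abs(x-xx)<4); 
    if k.sum(): print('plate',yy,xx,k.sum(),np.median(z[k]).round(2))
for yc in(48,-49):
    k=(abs(z-70)<5)&(abs(x)<40)&(abs(y-yc)<40); q=np.c_[x,y][k]
    f=np.linalg.lstsq(np.c_[q,np.ones(len(q))],z[k],rcond=None)[0]
    print(yc,k.sum(),'lid z',np.median(z[k]),'tilt',f[:2].round(4),cv2.minAreaRect(q.astype(np.float32)))
d=snap("side"); save(d,'sd10')
E
```

```text
[0.55108133 0.04355802 0.22355657] 25.3667 1.0013516820766248
plate 90 -42 87 49.66
plate 90 42 91 49.79
plate 60 -42 86 49.59
plate 60 42 224 346.42
plate -60 -42 62 49.67
plate -60 42 71 49.67
48 3425 lid z 69.59064981054541 tilt [-0.      0.0006] ((-0.22263526916503906, 47.36225128173828), (47.88083267211914, 63.903411865234375), 0.522848904132843)
-49 2529 lid z 69.49540320281805 tilt [-0.0012 -0.0062] ((0.7688426971435547, -45.66712951660156), (54.311100006103516, 59.099491119384766), 89.81021881103516)
```

View pics/w10.png

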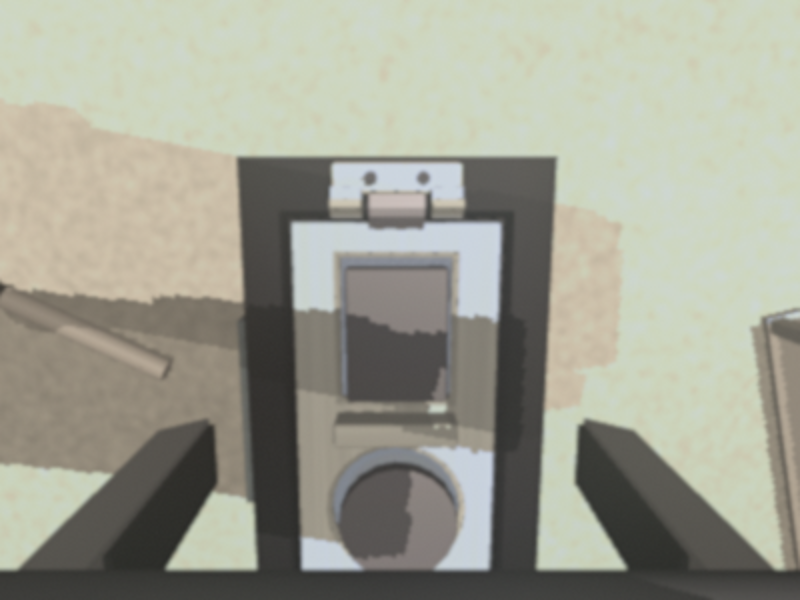

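View pics/sd10.png

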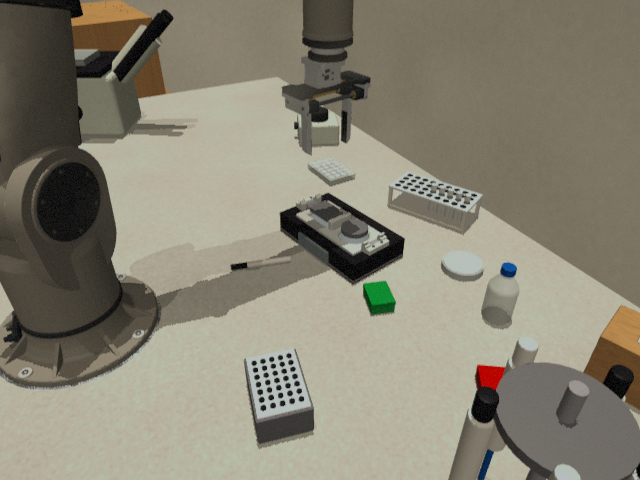

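The wrist crop shows the rect dish inside its opening (395,335), the round dish in its own (400,515), and the +y wedge over the plate edge (397,205). The side view shows the green (379,297), red (490,378), bottle, petri and tip box at the same pixels as at the start. Handing in.

```bash
python3 -c "
from rig import ctrl; print(ctrl.close_job())"
```

```text
the job is handed in; nothing more can be done
None
```

The job is handed in, and my last checks showed everything in place, at about 25 s on the robot's clock.

**Insert:** I lowered the plate into the recess by its rib and it went down past both catches. I then pressed each end separately, with about 19 N at the +y end and 14 N at the −y end. The plate top measured 49.6–49.9 mm at both ends (50 expected). Pictures taken after the pressing show both wedges over its edge.

**Dishes:** The round and rectangular grey-lidded dishes stand upright in their matching openings. Their lids measured 69.5 and 69.6 mm (70 expected), and the fitted tilt is under 0.4°. The gripper is open and about 15 cm clear.

**Small disagreements:**
- The scene and side cameras differed by about 2–3 mm in x, so I relied on the wrist camera.
- My estimates of where the rectangular dish sat in the gripper along y differed by about 2 mm. I split the difference, and it went in without contact.
- In the last wrist picture the gripper cut off part of the round dish and the −y end of the plate. I read that end's heights only up to y = −60 mm there. Its catch and outer land were last checked before the dishes went in.

I saw no bystander or look-alike moved in the side view, judging by eye rather than measuring.

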